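Balance the mixing paddle on the mould's ridge

TASK

I want to fit a hanging clip at the balance point of this mixing paddle, so find that point for me: the paddle lies across the upturned cake mould with its blade down on the bench. Slide it along, without ever lifting it clear of the mould, until it stays balanced on the ridge by itself, level and still, and leave it there, still crosswise. Leave the basket, the shaker and the clip where they are.

Things in the scene. Friction and masses are not known exactly. Their poses are not given: they have to be found in the camera images.
- ridge (a point): centre of the top of the upturned log-cake mould's ridge: a smooth dark steel prism that does not move, 250 mm long, 94 mm wide over the rim at its foot, sides sloping up to a flat ridge 14 mm wide, 55 mm above the bench. x runs along the ridge, y across it (towards the paddle's blade), z up
- paddle: rigid mixing paddle, 540 mm long, 18 mm thick with one flat underside, about 0.6 kg. White slotted blade 160 x 95 mm; blue handle 380 x 28 mm, black end. Origin: middle of its length, on the underside (not the balance point). y runs along it to the blade tip, z is its upper side. It starts across the ridge, blade tip on the bench, handle in the air; it slides when an end is pushed with a few newtons
- paddle_tip (a point): middle of the blade's square end face (95 mm wide, 18 mm high), 270 mm from the paddle's middle; same axes as the paddle. The blade hides a steel core of unknown weight: the balance point lies anywhere from 200 to 270 mm from this tip. Let go with that point over the ridge, the paddle swings level but rocks on for 10 s or more, unless a fingertip resting lightly on an end stills it
- paddle_butt (a point): middle of the handle's square end face (28 mm wide, 18 mm high), 270 mm from the paddle's middle; same axes. From tipped, the paddle comes up level only once its balance point is some 3 mm past the ridge's near edge (a pushing finger's friction can hold it down until it is drawn back); pushed too far, it tips onto this end
- basket_mid (a point): round wire basket of bread pieces, 190 mm across, 62 mm to its rim, bread to about 90 mm; centre, 31 mm above the bench
- shaker_mid (a point): amber glass shaker with a steel cap, 60 mm across, 100 mm tall; centre, 50 mm above the bench
- clip_mid (a point): small steel spring clip lying on the bench, 36 by 22 mm, 27 mm high, with a brass ring; centre, 10 mm above the bench

How it is judged (in metres and radians):
At the end, for the whole second after the job is handed in: The paddle lies by itself on the ridge, level within 3.4 degrees, both ends off the bench at the ridge's height, within 34 degrees of square to the ridge, at rest (under 20 mm/s and 0.06 rad/s), touched by nothing else (angle between paddle's own z axis and vertical below 0.06 rad and height (world z) of each of paddle_tip, paddle_butt above 0.048 m and height (world z) of paddle below 0.071 m and angle between the y axis of paddle and the y axis of ridge, either way round below 0.6 rad and linear speed of paddle below 0.02 m/s and angular speed of paddle below 0.06 rad/s).
It fails at once if the paddle is lifted clear of the mould (height (world z) of each of paddle_tip, paddle_butt above 0.09 m).
It fails at once if a bystander is pushed more than 25 mm (distance of any of basket_mid, shaker_mid, clip_mid from where it was at the start of the episode above 0.025 m).
It also fails if it takes over 72 s, if anything falls off the work surface, if the arm or the gripper's body presses on something with over 40 N, if the wrist force passes 120 N, or if a joint passes its speed limit or range.

ROBOT

A 6-joint arm with a two-finger parallel gripper is mounted at the origin on the work surface. World frame = base frame: x ahead of the robot, y to its left, z up, the work surface at z = 0. Lengths are in m, angles in degrees, forces in N, time in s.
With the tool pointing down it reaches from about 0.3 to 0.75 m from the base axis. Payload 8.5 kg.
Tool frame: the origin (TCP) lies on the centre line of the jaws, within the pads' length; the fingertips stand env.tcp_to_tips ahead of it and the grasp point (between the pads) lies 8 mm behind it (env.tcp_to_tips is the distance from the TCP to the fingertips, in m); z points along the fingers, y is the direction in which the jaws open and shut (so a half turn about z gives the same grasp; the last joint's range is limited). The gripper opens to 85 mm and grips with 20 to 120 N. Pads are 22 mm wide; open, the fingers measure 114 mm over their backs; the gripper's body (76 mm by 85 mm) begins 54 mm behind the grasp point. The pads swing forward as they close: fully open they stand 13 mm farther back than shut.
Start: joints at [-85.044, 21.807, 74.336, -0, 83.858, -12.336], TCP at [0.163, -0.525, 0.242] pointing down, gripper open.
Joint ranges: [-178.18, 178.18], [-50.72, 133.34], [12.68, 142.11], [-81.47, 261.47], [9.98, 163.14], [-165.26, 165.26]. Speed limits (degrees/s): [136.94, 136.94, 180, 180, 180, 180].

INTERFACE

Orientations are given as a 3x3 rotation matrix whose columns are the frame's x, y, z axes.
In Python, from rig import env gives the robot as it stands. The module is installed in compiled form; this text tells all that it offers.
- The arm moves only by the tool carry_out, never from a script. Its argument "rows" is a list of rows, each an object of numbers: "tx", "ty", "tz": the shift along the tool's x, y, z in cm; "yaw": the turn about the tool's z in rad. In form: [{"tx": .., "ty": .., "tz": .., "yaw": ..}, ...]. A call has 1 to 12 rows; each row shifts and turns the pose as measured when the row begins, along the tool's axes as they then stand; what a row does not reach is not made up. A row lasts 1/10 s, in which the tool goes at most 50 mm and 8.59 degrees, less where a joint would pass 70% of its speed; a pose out of reach is approached as far as the arm can. A call is refused whole if a number of a shift passes 5 or a number of a turn 0.15, either way. A call with a gripper value outside its range is refused whole. "jaw" is the closure, from -1 (fully open) to 1 (shut), set as the call begins (left out, the last holds). The fingers move at their own pace and stop on an object; "squeeze" is the grip in N (left out, the last holds). Time passes only in rows, so rows that do not move let the fingers close. It gives the time, the measured TCP pose, the force and the opening at its end, in the units of the state.
- env.observe(): the state, without advancing time (a new reading comes with each control period).
- env.get_image(name): name is "scene" or "top"; returns the picture (384x512x3 uint8, red, green, blue); there is no depth.
- env.camera_params(name): a dict with "vertical_fov" (degrees; the focal length in pixels is half the picture's height over the tangent of half this angle, whatever the lens; pixels are square), "cx", "cy" (the principal point, pixels), "view" (4x4, takes a point from world to camera coordinates). Camera axes: x right, y up, looking along -z (the intrinsics and any distortion apply to the point x, -y, -z); pixel columns grow to the right and rows downward; lengths in m; the calibration is good to about 2 mm. A picture is of the moment at which its call begins. camera_params takes no time and is no camera call.
- env.close_job(): hands the job in, once; it reports no verdict.
The state is a dict: "time_s": time; "q": joint angles; "qvel": joint speeds; "joint_efforts": joint torques, N m; "position": TCP position; "tool_rot": TCP orientation; "ft_force": force on the tool from outside, world axes, zero at the start; "wrist_torque": the same for the moment, N m; "grip_width": finger opening in m.
Only numpy, scipy, OpenCV 4.12 (cv2) and the standard library are available. Lean on these libraries where they do the work, as an engineer would, in place of code of your own. Each camera call takes 0.05 s, during which the arm holds its last target. There are 200 camera calls.

## Working session

There is one attempt and no reset: what is moved stays moved. The work goes in short steps, Python scripts to look and compute and a tool call to move; the robot and the scene stay as the last step left them, time stands still between calls to the robot, and variables do not carry over. Pictures are saved under pics/ and viewed, about 8 in all and at most 12, crops included, and the job is handed in when it is done.

Besides the shell and the picture viewer there is one more tool, called after "Request:" by a JSON object that holds its "op" and its "data", one argument or row to a line. carry_out: Moves the arm, as the interface text tells. Its arguments: {"type":"object","properties":{"rows":{"type":"array","items":{"type":"object","properties":{"tx":{"type":"number"},"ty":{"type":"number"},"tz":{"type":"number"},"yaw":{"type":"number"}}}},"jaw":{"type":"number"},"squeeze":{"type":"number"}},"required":["rows"]}

```bash
mkdir -p pics; ls; python3 - <<'E'
from rig import env
import cv2,numpy as np
for n in("scene","top"):
    im=env.get_image(n); cv2.imwrite(f"pics/{n}0.png",im[:,:,::-1])
    p=env.camera_params(n); print(n,p)
print(env.observe(),env.tcp_to_tips)
E
```

```text
pics
scene {'vertical_fov': 46.6067631631551, 'cx': 254.7532499915488, 'cy': 193.70726703899396, 'view': array([[ 0.0201466 ,  0.99974563, -0.01013867, -0.01797735],
       [-0.84312003,  0.02243878,  0.53725703,  0.47163218],
       [ 0.53734786, -0.00227579,  0.84335763, -1.40829674],
       [ 0.        ,  0.        ,  0.        ,  1.        ]])}
top {'vertical_fov': 56.44229975599783, 'cx': 254.0644155318806, 'cy': 197.231608501577, 'view': array([[-0.01993775, -0.99936017,  0.02969409,  0.00827077],
       [ 0.98158806, -0.01392278,  0.19050209, -0.6327611 ],
       [-0.18996677,  0.03294554,  0.98123759, -0.94344416],
       [ 0.        ,  0.        ,  0.        ,  1.        ]])}
{'time_s': 0.1, 'q': array([-8.50439765e+01,  2.18366011e+01,  7.43781493e+01,  6.11172253e-04,
        8.38583388e+01, -1.23351290e+01]), 'qvel': array([ 0.01348696, -0.06894533, -0.1496406 , -0.03607652, -0.05682193,
       -0.06958095]), 'joint_efforts': array([ 3.83676597e-03, -4.49222195e+01, -2.31654310e+01, -1.70921726e-04,
        3.72185270e-03, -6.34042792e-06]), 'position': array([ 0.16345998, -0.52489478,  0.24179178]), 'tool_rot': array([[ 9.54807063e-01,  2.97226281e-01, -9.96384399e-05],
       [ 2.97226163e-01, -9.54806258e-01,  1.27179375e-03],
       [ 2.82875121e-04, -1.24393281e-03, -9.99999186e-01]]), 'ft_force': array([-0.29870161,  0.36719572,  0.46976846]), 'wrist_torque': array([ 0.02834509, -0.06022128,  0.03305582]), 'grip_width': 0.0851501793159249} 0.011
```

View pics/scene0.png

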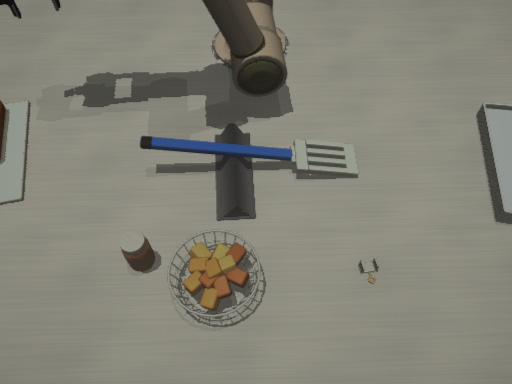

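View pics/top0.png

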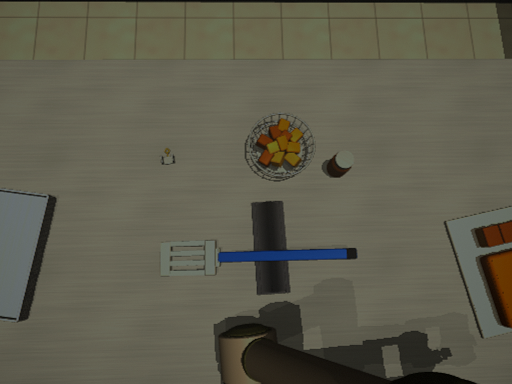

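```bash
cat > h.py <<'E'
import numpy as np,cv2
from rig import env
def ray(n,u,v):
    p=env.camera_params(n);f=192/np.tan(np.radians(p["vertical_fov"]/2));V=p["view"]
    d=np.array([(u-p["cx"])/f,-(v-p["cy"])/f,-1.]);R=V[:3,:3]
    return -R.T@V[:3,3],R.T@d
def onz(n,u,v,z):
    o,d=ray(n,u,v);return o+d*(z-o[2])/d[2]
def tri(u1,u2):
    (a,b),(c,d)=ray("scene",*u1),ray("top",*u2)
    s=np.linalg.lstsq(np.c_[b,-d],c-a,rcond=None)[0]
    return (a+b*s[0]+c+d*s[1])/2,np.linalg.norm(a+b*s[0]-c-d*s[1])
def blue(im):
    h=cv2.cvtColor(im,cv2.COLOR_RGB2HSV);m=cv2.inRange(h,(105,130,50),(130,255,255))
    ys,xs=np.nonzero(m);return np.c_[xs,ys].astype(float)
def ends(im):
    p=blue(im);c,(w,hh),a=cv2.minAreaRect(p.astype(np.float32))
    q=p-p.mean(0);ax=np.linalg.svd(q,full_matrices=0)[2][0]
    if ax[0]<0:ax=-ax
    t=q@ax;lo,hi=np.percentile(t,[.3,99.7])
    return p.mean(0)+ax*lo,p.mean(0)+ax*hi
E
python3 - <<'E'
from h import *
S=cv2.imread("pics/scene0.png")[:,:,::-1].copy();T=cv2.imread("pics/top0.png")[:,:,::-1].copy()
s=ends(S);t=ends(T);print(s,t)
print("butt side",tri(s[0],t[1]));print("blade side",tri(s[1],t[0]))
a=cv2.resize(T[190:310,140:370],None,fx=3.4,fy=3.4,interpolation=cv2.INTER_CUBIC)
cv2.imwrite("pics/c0.png",cv2.convertScaleAbs(a[:,:,::-1],alpha=2.2,beta=0))
E
```

```text
(array([151.93131167, 141.47869549]), array([290.81272401, 153.48270551])) (array([218.90422781, 256.79584671]), array([346.00926591, 253.17089977]))
butt side (array([ 0.47145473, -0.23782011,  0.10481316]), np.float64(0.002744868496583454))
blade side (array([0.47022828, 0.09834928, 0.0438529 ]), np.float64(0.0022657980175236213))
```

View pics/c0.png

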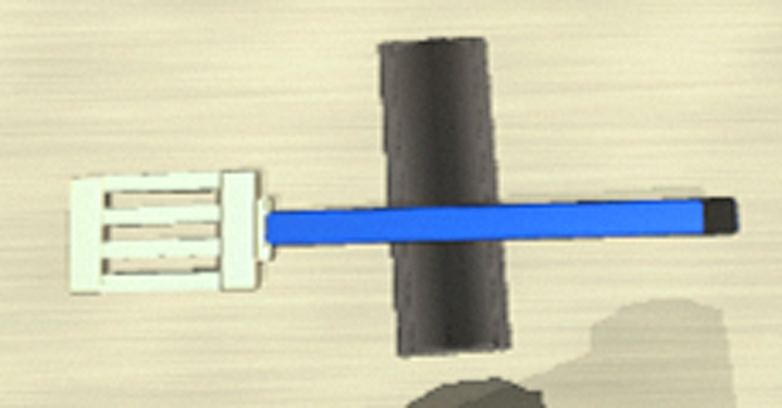

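```bash
python3 - <<'E'
from h import *
for u in [(251.5,202.6),(283.2,201.2),(257,294.4),(290.3,292.6)]: print(onz("top",*u,0.002).round(4))
for u in [(160.9,242.9),(160.9,275.9)]: print("tip",onz("top",*u,0.018).round(4))
E
```

```text
[0.6281 0.0034 0.002 ]
[ 0.6309 -0.091   0.002 ]
[ 0.3644 -0.0072  0.002 ]
[ 0.3673 -0.1018  0.002 ]
tip [0.5129 0.2629 0.018 ]
tip [0.4214 0.2603 0.018 ]
```

```bash
cat >> h.py <<'E'
def rows(wps,step=.048,yawto=None):
    o=env.observe();p=o["position"].copy();R=o["tool_rot"]
    a=np.arctan2(R[1,1],R[0,1]);out=[]
    for w in wps:
        w=np.array(w);n=int(np.ceil(np.linalg.norm(w-p)/step))
        for d in [(w-p)/n]*n:
            y=0 if yawto is None else np.clip(yawto-a,-.14,.14)
            Y=np.array([np.cos(a),np.sin(a),0]);X=np.array([-Y[1],Y[0],0])
            out.append([round(100*(d@X),1),round(100*(d@Y),1),round(-100*d[2],1),round(-y,3)]);a+=y
        p=w
    print(len(out));[print(r) for r in out]
E
python3 - <<'E'
from h import *
rows([(.36,-.36,.24),(.46,-.1,.22),(.467,.33,.2)],yawto=0.)
E
```

```text
21
[np.float64(3.9), np.float64(-1.7), np.float64(0.0), np.float64(-0.14)]
[np.float64(4.1), np.float64(-1.1), np.float64(0.0), np.float64(-0.14)]
[np.float64(4.2), np.float64(-0.5), np.float64(0.0), np.float64(-0.14)]
[np.float64(4.3), np.float64(0.1), np.float64(0.0), np.float64(-0.14)]
[np.float64(4.2), np.float64(0.7), np.float64(0.0), np.float64(-0.14)]
[np.float64(4.1), np.float64(1.3), np.float64(0.0), np.float64(-0.14)]
[np.float64(4.6), np.float64(-0.3), np.float64(0.3), np.float64(-0.14)]
[np.float64(4.6), np.float64(0.4), np.float64(0.3), np.float64(-0.14)]
[np.float64(4.5), np.float64(1.0), np.float64(0.3), np.float64(-0.14)]
[np.float64(4.3), np.float64(1.6), np.float64(0.3), np.float64(-0.009)]
[np.float64(4.3), np.float64(1.7), np.float64(0.3), np.float64(-0.0)]
[np.float64(4.3), np.float64(1.7), np.float64(0.3), np.float64(-0.0)]
[np.float64(4.8), np.float64(0.1), np.float64(0.2), np.float64(-0.0)]
[np.float64(4.8), np.float64(0.1), np.float64(0.2), np.float64(-0.0)]
[np.float64(4.8), np.float64(0.1), np.float64(0.2), np.float64(-0.0)]
[np.float64(4.8), np.float64(0.1), np.float64(0.2), np.float64(-0.0)]
[np.float64(4.8), np.float64(0.1), np.float64(0.2), np.float64(-0.0)]
[np.float64(4.8), np.float64(0.1), np.float64(0.2), np.float64(-0.0)]
[np.float64(4.8), np.float64(0.1), np.float64(0.2), np.float64(-0.0)]
[np.float64(4.8), np.float64(0.1), np.float64(0.2), np.float64(-0.0)]
[np.float64(4.8), np.float64(0.1), np.float64(0.2), np.float64(-0.0)]
```

Request:
{"op": "carry_out", "data": {
  "rows": [
    {"tx":3.9,"ty":-1.7,"tz":0,"yaw":-0.14},
    {"tx":4.1,"ty":-1.1,"tz":0,"yaw":-0.14},
    {"tx":4.2,"ty":-0.5,"tz":0,"yaw":-0.14},
    {"tx":4.3,"ty":0.1,"tz":0,"yaw":-0.14},
    {"tx":4.2,"ty":0.7,"tz":0,"yaw":-0.14},
    {"tx":4.1,"ty":1.3,"tz":0,"yaw":-0.14},
    {"tx":4.6,"ty":-0.3,"tz":0,"yaw":-0.14},
    {"tx":4.6,"ty":0.4,"tz":0,"yaw":-0.14},
    {"tx":4.5,"ty":1.0,"tz":0,"yaw":-0.14},
    {"tx":4.3,"ty":1.6,"tz":0,"yaw":0},
    {"tx":4.3,"ty":1.7,"tz":0,"yaw":0},
    {"tx":4.3,"ty":1.7,"tz":0,"yaw":0}
  ],
  "jaw": 0
}}

```text
time_s: 1.3
position: [0.455, -0.0837, 0.2388]
tool_rot: [[-0.035, 0.999, -0.004], [0.999, 0.035, 0.007], [0.008, -0.004, -1.0]]
ft_force: [1.5, -1.3, 0.6]
grip_width: 0.0428
```

```bash
python3 - <<'E'
from h import *
rows([(.467,.33,.2)],yawto=0.)
E
```

```text
9
[np.float64(4.6), np.float64(0.3), np.float64(0.4), np.float64(0.035)]
[np.float64(4.6), np.float64(0.1), np.float64(0.4), np.float64(-0.0)]
[np.float64(4.6), np.float64(0.1), np.float64(0.4), np.float64(-0.0)]
[np.float64(4.6), np.float64(0.1), np.float64(0.4), np.float64(-0.0)]
[np.float64(4.6), np.float64(0.1), np.float64(0.4), np.float64(-0.0)]
[np.float64(4.6), np.float64(0.1), np.float64(0.4), np.float64(-0.0)]
[np.float64(4.6), np.float64(0.1), np.float64(0.4), np.float64(-0.0)]
[np.float64(4.6), np.float64(0.1), np.float64(0.4), np.float64(-0.0)]
[np.float64(4.6), np.float64(0.1), np.float64(0.4), np.float64(-0.0)]
```

Request:
{"op": "carry_out", "data": {
  "rows": [
    {"tx":4.6,"ty":0.3,"tz":0.4,"yaw":0.02},
    {"tx":4.6,"ty":0.1,"tz":0.4},
    {"tx":4.6,"ty":0.1,"tz":0.4},
    {"tx":4.6,"ty":0.1,"tz":0.4},
    {"tx":4.6,"ty":0.1,"tz":0.4},
    {"tx":4.6,"ty":0.1,"tz":0.4},
    {"tx":4.6,"ty":0.1,"tz":0.4},
    {"tx":4.6,"ty":0.1,"tz":0.4},
    {"tx":4.6,"ty":0.1,"tz":0.4},
    {"tx":0,"ty":0,"tz":0}
  ]
}}

```text
validation failed for argument at $.ro...
```

```bash
python3 - <<'E'
from h import *
rows([(.467,.31,.0165)])
E
```

```text
10
[np.float64(3.9), np.float64(0.3), np.float64(2.2), 0]
[np.float64(3.9), np.float64(0.3), np.float64(2.2), 0]
[np.float64(3.9), np.float64(0.3), np.float64(2.2), 0]
[np.float64(3.9), np.float64(0.3), np.float64(2.2), 0]
[np.float64(3.9), np.float64(0.3), np.float64(2.2), 0]
[np.float64(3.9), np.float64(0.3), np.float64(2.2), 0]
[np.float64(3.9), np.float64(0.3), np.float64(2.2), 0]
[np.float64(3.9), np.float64(0.3), np.float64(2.2), 0]
[np.float64(3.9), np.float64(0.3), np.float64(2.2), 0]
[np.float64(3.9), np.float64(0.3), np.float64(2.2), 0]
```

All four keys are evidently needed per row.

Request:
{"op": "carry_out", "data": {
  "rows": [
    {"tx":4.6,"ty":0.3,"tz":0.4,"yaw":0.02},
    {"tx":4.6,"ty":0.1,"tz":0.4,"yaw":0},
    {"tx":4.6,"ty":0.1,"tz":0.4,"yaw":0},
    {"tx":4.6,"ty":0.1,"tz":0.4,"yaw":0},
    {"tx":4.6,"ty":0.1,"tz":0.4,"yaw":0},
    {"tx":4.6,"ty":0.1,"tz":0.4,"yaw":0},
    {"tx":4.6,"ty":0.1,"tz":0.4,"yaw":0},
    {"tx":4.6,"ty":0.1,"tz":0.4,"yaw":0},
    {"tx":4.6,"ty":0.1,"tz":0.4,"yaw":0},
    {"tx":0,"ty":0,"tz":0,"yaw":0}
  ]
}}

```text
time_s: 2.3
position: [0.4553, 0.3526, 0.2018]
tool_rot: [[-0.019, 1.0, -0.007], [1.0, 0.019, 0.007], [0.007, -0.007, -1.0]]
ft_force: [-0.3, -0.7, 0.5]
grip_width: 0.0429
```

```bash
python3 - <<'E'
from h import *
rows([(.467,.31,.018)])
E
```

```text
4
[np.float64(-1.1), np.float64(0.3), np.float64(4.6), 0]
[np.float64(-1.1), np.float64(0.3), np.float64(4.6), 0]
[np.float64(-1.1), np.float64(0.3), np.float64(4.6), 0]
[np.float64(-1.1), np.float64(0.3), np.float64(4.6), 0]
```

Request:
{"op": "carry_out", "data": {
  "rows": [
    {"tx":-1.0,"ty":0.3,"tz":4.6,"yaw":0},
    {"tx":-1.0,"ty":0.3,"tz":4.6,"yaw":0},
    {"tx":-1.0,"ty":0.3,"tz":4.6,"yaw":0},
    {"tx":-0.5,"ty":0.3,"tz":3.5,"yaw":0},
    {"tx":0,"ty":0,"tz":0.8,"yaw":0}
  ]
}}

```text
time_s: 2.8
position: [0.4678, 0.3191, 0.0161]
tool_rot: [[-0.023, 1.0, -0.003], [1.0, 0.023, 0.009], [0.009, -0.003, -1.0]]
ft_force: [-0.6, 0.3, 1.2]
grip_width: 0.0428
```

```bash
python3 - <<'E'
from h import *
o=env.observe();print(o["position"],o["ft_force"])
T=env.get_image("top");S=env.get_image("scene")
a=np.hstack([cv2.resize(T[190:310,130:300],None,fx=2.3,fy=2.3),cv2.resize(S[110:230,220:390],None,fx=2.3,fy=2.3)])
cv2.imwrite("pics/c1.png",cv2.convertScaleAbs(a[:,:,::-1],alpha=2,beta=0))
E
```

```text
[0.46775714 0.3190645  0.01612435] [-0.59075504  0.33225364  1.18909766]
```

View pics/c1.png

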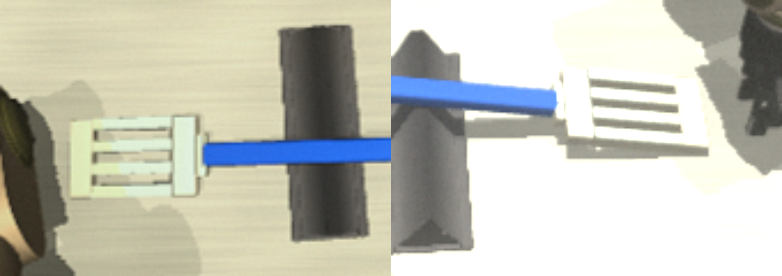

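Request:
{"op": "carry_out", "data": {
  "rows": [
    {"tx":-1.0,"ty":0,"tz":0,"yaw":0},
    {"tx":-1.0,"ty":0,"tz":0,"yaw":0},
    {"tx":-1.0,"ty":0,"tz":0,"yaw":0},
    {"tx":-0.6,"ty":0,"tz":0,"yaw":0},
    {"tx":-0.5,"ty":0,"tz":0,"yaw":0},
    {"tx":-0.5,"ty":0,"tz":0,"yaw":0},
    {"tx":-0.5,"ty":0,"tz":0,"yaw":0},
    {"tx":-0.5,"ty":0,"tz":0,"yaw":0},
    {"tx":-0.5,"ty":0,"tz":0,"yaw":0},
    {"tx":-0.5,"ty":0,"tz":0,"yaw":0}
  ]
}}

```text
time_s: 3.9
position: [0.4736, 0.252, 0.0256]
tool_rot: [[-0.024, 1.0, 0.014], [1.0, 0.024, 0.018], [0.017, 0.014, -1.0]]
ft_force: [-0.9, 4.8, 1.4]
grip_width: 0.0427
```

```bash
cat >> h.py <<'E'
def status():
    o=env.observe();S=env.get_image("scene");T=env.get_image("top")
    s=ends(S);t=ends(T);b,e1=tri(s[0],t[1]);f,e2=tri(s[1],t[0]);d=f-b
    print("t",o["time_s"],"tcp",o["position"].round(4),"F",o["ft_force"].round(2))
    print("handle ends",b.round(4),f.round(4),"L",np.linalg.norm(d).round(3),"pitch",np.degrees(np.arcsin(d[2]/np.linalg.norm(d))).round(2),"yaw",np.degrees(np.arctan2(-d[0],d[1])).round(2))
    return S,T
E
python3 -c "
from h import *
status()"
```

```text
t 3.9 tcp [0.4736 0.252  0.0256] F [-0.88  4.84  1.4 ]
handle ends [ 0.475  -0.2614  0.1129] [0.4722 0.0757 0.047 ] L 0.343 pitch -11.06 yaw 0.48
```

Request:
{"op": "carry_out", "data": {
  "rows": [
    {"tx":0.3,"ty":-0.3,"tz":0.5,"yaw":0},
    {"tx":0,"ty":-0.2,"tz":0.3,"yaw":0},
    {"tx":-0.5,"ty":0,"tz":0.1,"yaw":0},
    {"tx":-0.5,"ty":0,"tz":0.1,"yaw":0},
    {"tx":-0.5,"ty":0,"tz":0.1,"yaw":0},
    {"tx":0.8,"ty":0,"tz":0,"yaw":0},
    {"tx":0,"ty":0,"tz":0,"yaw":0},
    {"tx":0,"ty":0,"tz":0,"yaw":0}
  ]
}}

```text
time_s: 4.8
position: [0.4679, 0.2488, 0.0132]
tool_rot: [[-0.025, 1.0, 0.013], [1.0, 0.025, 0.018], [0.017, 0.014, -1.0]]
ft_force: [0.3, -0.6, 0.5]
grip_width: 0.0428
```

```bash
python3 -c "
from h import *
status()"
```

```text
t 4.8 tcp [0.4679 0.2488 0.0132] F [ 0.26 -0.63  0.52]
handle ends [ 0.4779 -0.2726  0.117 ] [0.4736 0.0618 0.0487] L 0.341 pitch -11.54 yaw 0.74
```

Request:
{"op": "carry_out", "data": {
  "rows": [
    {"tx":-0.5,"ty":0,"tz":-0.2,"yaw":0},
    {"tx":-0.5,"ty":0,"tz":0,"yaw":0},
    {"tx":-0.5,"ty":0,"tz":0,"yaw":0},
    {"tx":0.8,"ty":0,"tz":0,"yaw":0},
    {"tx":0,"ty":0,"tz":0,"yaw":0},
    {"tx":0,"ty":0,"tz":0,"yaw":0}
  ]
}}

```text
time_s: 5.5
position: [0.4682, 0.2409, 0.0153]
tool_rot: [[-0.024, 1.0, 0.013], [1.0, 0.024, 0.018], [0.018, 0.014, -1.0]]
ft_force: [-0.5, 0.2, -0.0]
grip_width: 0.0426
```

```bash
python3 -c "
from h import *
status()"
```

```text
t 5.5 tcp [0.4682 0.2409 0.0153] F [-0.5   0.16 -0.04]
handle ends [ 0.4798 -0.2797  0.1199] [0.4741 0.0574 0.0489] L 0.345 pitch -11.9 yaw 0.98
```

Request:
{"op": "carry_out", "data": {
  "rows": [
    {"tx":-0.5,"ty":0,"tz":0,"yaw":0},
    {"tx":-0.5,"ty":0,"tz":0,"yaw":0},
    {"tx":-0.5,"ty":0,"tz":0,"yaw":0},
    {"tx":0.8,"ty":0,"tz":0,"yaw":0},
    {"tx":0,"ty":0,"tz":0,"yaw":0},
    {"tx":0,"ty":0,"tz":0,"yaw":0}
  ]
}}

```text
time_s: 6.2
position: [0.4683, 0.2333, 0.0151]
tool_rot: [[-0.023, 1.0, 0.013], [1.0, 0.023, 0.018], [0.018, 0.014, -1.0]]
ft_force: [0.3, 0.3, -0.9]
grip_width: 0.0431
```

```bash
python3 -c "
from h import *
status()"
```

```text
t 6.2 tcp [0.4683 0.2333 0.0151] F [ 0.34  0.29 -0.87]
handle ends [ 0.4811 -0.2895  0.1112] [0.4747 0.0508 0.0544] L 0.345 pitch -9.47 yaw 1.07
```

Request:
{"op": "carry_out", "data": {
  "rows": [
    {"tx":0,"ty":0,"tz":0,"yaw":0}
  ]
}}

```text
time_s: 6.4
position: [0.4683, 0.2332, 0.0151]
tool_rot: [[-0.023, 1.0, 0.013], [1.0, 0.023, 0.018], [0.018, 0.014, -1.0]]
ft_force: [0.5, -0.2, -0.2]
grip_width: 0.0427
```

```bash
python3 -c "
from h import *
status()"
```

```text
t 6.4 tcp [0.4683 0.2332 0.0151] F [ 0.51 -0.2  -0.17]
handle ends [ 0.4816 -0.2933  0.0896] [0.4749 0.0507 0.0627] L 0.345 pitch -4.46 yaw 1.12
```

Request:
{"op": "carry_out", "data": {
  "rows": [
    {"tx":0,"ty":0,"tz":0,"yaw":0},
    {"tx":0,"ty":0,"tz":0,"yaw":0},
    {"tx":0,"ty":0,"tz":0,"yaw":0}
  ]
}}

```text
time_s: 6.8
position: [0.4683, 0.2332, 0.0152]
tool_rot: [[-0.023, 1.0, 0.013], [1.0, 0.023, 0.019], [0.018, 0.014, -1.0]]
ft_force: [-0.3, 0.2, 0.4]
grip_width: 0.0425
```

```bash
python3 -c "
from h import *
status()"
```

```text
t 6.8 tcp [0.4683 0.2332 0.0152] F [-0.29  0.22  0.45]
handle ends [ 0.4819 -0.296   0.0755] [0.4748 0.0481 0.0678] L 0.344 pitch -1.29 yaw 1.19
```

Request:
{"op": "carry_out", "data": {
  "rows": [
    {"tx":1.0,"ty":0,"tz":0,"yaw":0},
    {"tx":1.0,"ty":0,"tz":0,"yaw":0},
    {"tx":0,"ty":0,"tz":-4,"yaw":0},
    {"tx":0,"ty":0,"tz":-4,"yaw":0},
    {"tx":0,"ty":0,"tz":0,"yaw":0}
  ]
}}

```text
time_s: 7.4
position: [0.4663, 0.2555, 0.0972]
tool_rot: [[-0.024, 1.0, 0.011], [1.0, 0.024, 0.018], [0.018, 0.011, -1.0]]
ft_force: [0.4, -0.0, -0.3]
grip_width: 0.0424
```

```bash
python3 -c "
from h import *
for i in range(8): status()" | grep -v xx
```

```text
t 7.4 tcp [0.4663 0.2555 0.0972] F [ 0.36 -0.04 -0.26]
handle ends [ 0.4818 -0.2961  0.075 ] [0.4751 0.0492 0.0685] L 0.345 pitch -1.08 yaw 1.12
t 7.5 tcp [0.4645 0.2548 0.0935] F [-0.52  0.66 -0.53]
handle ends [ 0.482  -0.2954  0.0737] [0.4749 0.0471 0.0684] L 0.343 pitch -0.88 yaw 1.18
t 7.6 tcp [0.464  0.2542 0.0921] F [-1.22 -0.12 -0.48]
handle ends [ 0.4821 -0.2965  0.0693] [0.4748 0.048  0.0695] L 0.345 pitch 0.03 yaw 1.21
t 7.7 tcp [0.464  0.254  0.0919] F [-0.41  0.28 -0.37]
handle ends [ 0.4822 -0.2962  0.0684] [0.4749 0.0453 0.0703] L 0.342 pitch 0.33 yaw 1.21
t 7.8 tcp [0.4642 0.2539 0.0921] F [ 0.05  0.11 -0.63]
handle ends [ 0.482  -0.2961  0.0722] [0.4751 0.0458 0.069 ] L 0.342 pitch -0.53 yaw 1.16
t 7.9 tcp [0.4644 0.2539 0.0925] F [0.33 1.   0.11]
handle ends [ 0.4819 -0.2962  0.0747] [0.4751 0.0457 0.0684] L 0.342 pitch -1.05 yaw 1.14
t 8.0 tcp [0.4645 0.2539 0.0928] F [-0.02 -0.41  0.37]
handle ends [ 0.4819 -0.2955  0.0733] [0.475  0.0467 0.0686] L 0.342 pitch -0.78 yaw 1.15
t 8.1 tcp [0.4645 0.2539 0.0929] F [ 0.19  0.18 -1.05]
handle ends [ 0.4821 -0.2965  0.0693] [0.4749 0.0466 0.0699] L 0.343 pitch 0.11 yaw 1.2
```

Request:
{"op": "carry_out", "data": {
  "rows": [
    {"tx":0,"ty":0,"tz":-2,"yaw":0},
    {"tx":0,"ty":0,"tz":0,"yaw":0},
    {"tx":0,"ty":0,"tz":0,"yaw":0},
    {"tx":0,"ty":0,"tz":0,"yaw":0},
    {"tx":0,"ty":0,"tz":0,"yaw":0},
    {"tx":0,"ty":0,"tz":0,"yaw":0},
    {"tx":0,"ty":0,"tz":0,"yaw":0},
    {"tx":0,"ty":0,"tz":0,"yaw":0},
    {"tx":0,"ty":0,"tz":0,"yaw":0},
    {"tx":0,"ty":0,"tz":0,"yaw":0},
    {"tx":0,"ty":0,"tz":0,"yaw":0},
    {"tx":0,"ty":0,"tz":0,"yaw":0}
  ]
}}

```text
time_s: 9.4
position: [0.4635, 0.2533, 0.1107]
tool_rot: [[-0.023, 1.0, -0.001], [1.0, 0.023, 0.015], [0.015, -0.001, -1.0]]
ft_force: [-0.5, 0.3, 0.7]
grip_width: 0.0429
```

Request:
{"op": "carry_out", "data": {
  "rows": [
    {"tx":0,"ty":0,"tz":0,"yaw":0},
    {"tx":0,"ty":0,"tz":0,"yaw":0},
    {"tx":0,"ty":0,"tz":0,"yaw":0},
    {"tx":0,"ty":0,"tz":0,"yaw":0},
    {"tx":0,"ty":0,"tz":0,"yaw":0},
    {"tx":0,"ty":0,"tz":0,"yaw":0},
    {"tx":0,"ty":0,"tz":0,"yaw":0},
    {"tx":0,"ty":0,"tz":0,"yaw":0},
    {"tx":0,"ty":0,"tz":0,"yaw":0},
    {"tx":0,"ty":0,"tz":0,"yaw":0},
    {"tx":0,"ty":0,"tz":0,"yaw":0},
    {"tx":0,"ty":0,"tz":0,"yaw":0}
  ]
}}

```text
time_s: 10.6
position: [0.4635, 0.2533, 0.1107]
tool_rot: [[-0.023, 1.0, -0.001], [1.0, 0.023, 0.015], [0.015, -0.001, -1.0]]
ft_force: [-0.6, -0.3, 0.1]
grip_width: 0.0424
```

```bash
python3 -c "
from h import *
for i in range(8): status()" | grep handle
```

```text
handle ends [ 0.4819 -0.2957  0.0727] [0.4751 0.0468 0.0693] L 0.343 pitch -0.58 yaw 1.13
handle ends [ 0.482  -0.2959  0.0716] [0.475  0.0463 0.0692] L 0.342 pitch -0.42 yaw 1.17
handle ends [ 0.4822 -0.2966  0.0688] [0.4748 0.0471 0.0699] L 0.344 pitch 0.19 yaw 1.23
handle ends [ 0.482  -0.2962  0.0708] [0.475  0.0465 0.0691] L 0.343 pitch -0.28 yaw 1.17
handle ends [ 0.4819 -0.2958  0.0725] [0.4751 0.0467 0.0691] L 0.343 pitch -0.57 yaw 1.15
handle ends [ 0.482  -0.2959  0.0715] [0.4749 0.0466 0.0692] L 0.343 pitch -0.38 yaw 1.18
handle ends [ 0.4822 -0.2967  0.0688] [0.4747 0.0494 0.07  ] L 0.346 pitch 0.19 yaw 1.23
handle ends [ 0.4821 -0.2963  0.0709] [0.4748 0.0505 0.0695] L 0.347 pitch -0.22 yaw 1.2
```

Request:
{"op": "carry_out", "data": {
  "rows": [
    {"tx":0,"ty":0,"tz":-3,"yaw":0},
    {"tx":0,"ty":0,"tz":-3,"yaw":0},
    {"tx":0,"ty":0,"tz":0,"yaw":0},
    {"tx":0,"ty":0,"tz":0,"yaw":0},
    {"tx":0,"ty":0,"tz":0,"yaw":0},
    {"tx":0,"ty":0,"tz":0,"yaw":0},
    {"tx":0,"ty":0,"tz":0,"yaw":0},
    {"tx":0,"ty":0,"tz":0,"yaw":0},
    {"tx":0,"ty":0,"tz":0,"yaw":0},
    {"tx":0,"ty":0,"tz":0,"yaw":0},
    {"tx":0,"ty":0,"tz":0,"yaw":0},
    {"tx":0,"ty":0,"tz":0,"yaw":0}
  ]
}}

```text
time_s: 12.6
position: [0.4621, 0.2519, 0.1688]
tool_rot: [[-0.023, 1.0, -0.008], [1.0, 0.023, 0.013], [0.013, -0.008, -1.0]]
ft_force: [0.4, -0.7, -0.5]
grip_width: 0.0423
```

Request:
{"op": "carry_out", "data": {
  "rows": [
    {"tx":0,"ty":0,"tz":0,"yaw":0},
    {"tx":0,"ty":0,"tz":0,"yaw":0},
    {"tx":0,"ty":0,"tz":0,"yaw":0},
    {"tx":0,"ty":0,"tz":0,"yaw":0},
    {"tx":0,"ty":0,"tz":0,"yaw":0},
    {"tx":0,"ty":0,"tz":0,"yaw":0},
    {"tx":0,"ty":0,"tz":0,"yaw":0},
    {"tx":0,"ty":0,"tz":0,"yaw":0},
    {"tx":0,"ty":0,"tz":0,"yaw":0},
    {"tx":0,"ty":0,"tz":0,"yaw":0},
    {"tx":0,"ty":0,"tz":0,"yaw":0},
    {"tx":0,"ty":0,"tz":0,"yaw":0}
  ]
}}

```text
time_s: 13.8
position: [0.4621, 0.2519, 0.1689]
tool_rot: [[-0.023, 1.0, -0.008], [1.0, 0.023, 0.013], [0.013, -0.008, -1.0]]
ft_force: [0.3, -0.4, 0.6]
grip_width: 0.0425
```

Request:
{"op": "carry_out", "data": {
  "rows": [
    {"tx":0,"ty":0,"tz":0,"yaw":0},
    {"tx":0,"ty":0,"tz":0,"yaw":0},
    {"tx":0,"ty":0,"tz":0,"yaw":0},
    {"tx":0,"ty":0,"tz":0,"yaw":0},
    {"tx":0,"ty":0,"tz":0,"yaw":0},
    {"tx":0,"ty":0,"tz":0,"yaw":0},
    {"tx":0,"ty":0,"tz":0,"yaw":0},
    {"tx":0,"ty":0,"tz":0,"yaw":0},
    {"tx":0,"ty":0,"tz":0,"yaw":0},
    {"tx":0,"ty":0,"tz":0,"yaw":0},
    {"tx":0,"ty":0,"tz":0,"yaw":0},
    {"tx":0,"ty":0,"tz":0,"yaw":0}
  ]
}}

```text
time_s: 15.0
position: [0.4621, 0.2519, 0.1689]
tool_rot: [[-0.023, 1.0, -0.008], [1.0, 0.023, 0.013], [0.013, -0.008, -1.0]]
ft_force: [-0.1, 1.1, -0.2]
grip_width: 0.0429
```

Request:
{"op": "carry_out", "data": {
  "rows": [
    {"tx":0,"ty":0,"tz":0,"yaw":0},
    {"tx":0,"ty":0,"tz":0,"yaw":0},
    {"tx":0,"ty":0,"tz":0,"yaw":0},
    {"tx":0,"ty":0,"tz":0,"yaw":0},
    {"tx":0,"ty":0,"tz":0,"yaw":0},
    {"tx":0,"ty":0,"tz":0,"yaw":0},
    {"tx":0,"ty":0,"tz":0,"yaw":0},
    {"tx":0,"ty":0,"tz":0,"yaw":0},
    {"tx":0,"ty":0,"tz":0,"yaw":0},
    {"tx":0,"ty":0,"tz":0,"yaw":0},
    {"tx":0,"ty":0,"tz":0,"yaw":0},
    {"tx":0,"ty":0,"tz":0,"yaw":0}
  ]
}}

```text
time_s: 16.2
position: [0.4621, 0.2519, 0.1689]
tool_rot: [[-0.023, 1.0, -0.008], [1.0, 0.023, 0.013], [0.013, -0.008, -1.0]]
ft_force: [0.3, 0.1, -0.6]
grip_width: 0.0423
```

```bash
python3 -c "
from h import *
for i in range(8): status()" | grep -v tcpx
```

```text
t 16.2 tcp [0.4621 0.2519 0.1689] F [ 0.27  0.06 -0.56]
handle ends [ 0.482  -0.2963  0.0705] [0.475  0.0488 0.0698] L 0.345 pitch -0.12 yaw 1.16
t 16.3 tcp [0.4621 0.2519 0.1689] F [ 0.39 -0.04 -0.7 ]
handle ends [ 0.4821 -0.2963  0.07  ] [0.475  0.0453 0.0695] L 0.342 pitch -0.08 yaw 1.2
t 16.4 tcp [0.4621 0.252  0.1689] F [0.04 0.31 0.23]
handle ends [ 0.4821 -0.2965  0.0699] [0.4748 0.0494 0.0695] L 0.346 pitch -0.07 yaw 1.21
t 16.5 tcp [0.4621 0.252  0.1689] F [-1.21 -0.03 -0.42]
handle ends [ 0.4821 -0.2961  0.0708] [0.475  0.0453 0.0695] L 0.342 pitch -0.21 yaw 1.19
t 16.6 tcp [0.4621 0.252  0.1689] F [-0.44  0.01  0.22]
handle ends [ 0.4821 -0.2964  0.0699] [0.4748 0.0493 0.0695] L 0.346 pitch -0.07 yaw 1.22
t 16.7 tcp [0.4621 0.2519 0.1689] F [-0.45 -1.06  0.07]
handle ends [ 0.482  -0.2962  0.0705] [0.475  0.0453 0.0694] L 0.342 pitch -0.19 yaw 1.18
t 16.8 tcp [0.4621 0.2519 0.1689] F [-0.52  0.72 -0.35]
handle ends [ 0.482  -0.2962  0.0706] [0.475  0.0455 0.0694] L 0.342 pitch -0.19 yaw 1.17
t 16.9 tcp [0.4621 0.2519 0.1689] F [ 0.05 -0.2   0.7 ]
handle ends [ 0.4821 -0.2965  0.0696] [0.475  0.0455 0.0699] L 0.342 pitch 0.05 yaw 1.18
```

Request:
{"op": "carry_out", "data": {
  "rows": [
    {"tx":0,"ty":0,"tz":0,"yaw":0},
    {"tx":0,"ty":0,"tz":0,"yaw":0},
    {"tx":0,"ty":0,"tz":0,"yaw":0},
    {"tx":0,"ty":0,"tz":0,"yaw":0},
    {"tx":0,"ty":0,"tz":0,"yaw":0},
    {"tx":0,"ty":0,"tz":0,"yaw":0},
    {"tx":0,"ty":0,"tz":0,"yaw":0},
    {"tx":0,"ty":0,"tz":0,"yaw":0},
    {"tx":0,"ty":0,"tz":0,"yaw":0},
    {"tx":0,"ty":0,"tz":0,"yaw":0},
    {"tx":0,"ty":0,"tz":0,"yaw":0},
    {"tx":0,"ty":0,"tz":0,"yaw":0}
  ]
}}

```text
time_s: 18.2
position: [0.4621, 0.252, 0.1689]
tool_rot: [[-0.023, 1.0, -0.008], [1.0, 0.023, 0.013], [0.013, -0.008, -1.0]]
ft_force: [0.7, 0.5, -0.8]
grip_width: 0.0426
```

Request:
{"op": "carry_out", "data": {
  "rows": [
    {"tx":0,"ty":0,"tz":0,"yaw":0},
    {"tx":0,"ty":0,"tz":0,"yaw":0},
    {"tx":0,"ty":0,"tz":0,"yaw":0},
    {"tx":0,"ty":0,"tz":0,"yaw":0},
    {"tx":0,"ty":0,"tz":0,"yaw":0},
    {"tx":0,"ty":0,"tz":0,"yaw":0},
    {"tx":0,"ty":0,"tz":0,"yaw":0},
    {"tx":0,"ty":0,"tz":0,"yaw":0},
    {"tx":0,"ty":0,"tz":0,"yaw":0},
    {"tx":0,"ty":0,"tz":0,"yaw":0},
    {"tx":0,"ty":0,"tz":0,"yaw":0},
    {"tx":0,"ty":0,"tz":0,"yaw":0}
  ]
}}

```text
time_s: 19.4
position: [0.4621, 0.2519, 0.1689]
tool_rot: [[-0.023, 1.0, -0.008], [1.0, 0.023, 0.013], [0.013, -0.008, -1.0]]
ft_force: [0.1, 0.6, -0.1]
grip_width: 0.043
```

Request:
{"op": "carry_out", "data": {
  "rows": [
    {"tx":0,"ty":0,"tz":0,"yaw":0},
    {"tx":0,"ty":0,"tz":0,"yaw":0},
    {"tx":0,"ty":0,"tz":0,"yaw":0},
    {"tx":0,"ty":0,"tz":0,"yaw":0},
    {"tx":0,"ty":0,"tz":0,"yaw":0},
    {"tx":0,"ty":0,"tz":0,"yaw":0},
    {"tx":0,"ty":0,"tz":0,"yaw":0},
    {"tx":0,"ty":0,"tz":0,"yaw":0},
    {"tx":0,"ty":0,"tz":0,"yaw":0},
    {"tx":0,"ty":0,"tz":0,"yaw":0},
    {"tx":0,"ty":0,"tz":0,"yaw":0},
    {"tx":0,"ty":0,"tz":0,"yaw":0}
  ]
}}

```text
time_s: 20.6
position: [0.4621, 0.2519, 0.1689]
tool_rot: [[-0.023, 1.0, -0.008], [1.0, 0.023, 0.013], [0.013, -0.008, -1.0]]
ft_force: [-0.3, 1.1, -0.2]
grip_width: 0.0428
```

Request:
{"op": "carry_out", "data": {
  "rows": [
    {"tx":0,"ty":0,"tz":0,"yaw":0},
    {"tx":0,"ty":0,"tz":0,"yaw":0},
    {"tx":0,"ty":0,"tz":0,"yaw":0},
    {"tx":0,"ty":0,"tz":0,"yaw":0},
    {"tx":0,"ty":0,"tz":0,"yaw":0},
    {"tx":0,"ty":0,"tz":0,"yaw":0},
    {"tx":0,"ty":0,"tz":0,"yaw":0},
    {"tx":0,"ty":0,"tz":0,"yaw":0},
    {"tx":0,"ty":0,"tz":0,"yaw":0},
    {"tx":0,"ty":0,"tz":0,"yaw":0},
    {"tx":0,"ty":0,"tz":0,"yaw":0},
    {"tx":0,"ty":0,"tz":0,"yaw":0}
  ]
}}

```text
time_s: 21.8
position: [0.4621, 0.2519, 0.1689]
tool_rot: [[-0.023, 1.0, -0.008], [1.0, 0.023, 0.013], [0.013, -0.008, -1.0]]
ft_force: [0.2, -0.3, -0.0]
grip_width: 0.0428
```

```bash
python3 -c "
from h import *
for i in range(8): S,T=status()
cv2.imwrite('pics/end.png',S[:,:,::-1])" | grep -v tcp
```

```text
handle ends [ 0.4821 -0.2963  0.0701] [0.4748 0.0492 0.0696] L 0.346 pitch -0.07 yaw 1.2
handle ends [ 0.4821 -0.2963  0.07  ] [0.475  0.0491 0.0701] L 0.346 pitch 0.02 yaw 1.17
handle ends [ 0.4821 -0.2963  0.0701] [0.475  0.0484 0.0699] L 0.345 pitch -0.04 yaw 1.18
handle ends [ 0.4821 -0.2962  0.0703] [0.4748 0.0468 0.0693] L 0.343 pitch -0.16 yaw 1.23
handle ends [ 0.4821 -0.2963  0.07  ] [0.4751 0.0478 0.0702] L 0.344 pitch 0.04 yaw 1.16
handle ends [ 0.4821 -0.2963  0.0701] [0.4748 0.0479 0.0692] L 0.344 pitch -0.14 yaw 1.2
handle ends [ 0.4821 -0.2963  0.0702] [0.4749 0.0472 0.0693] L 0.344 pitch -0.15 yaw 1.2
handle ends [ 0.482  -0.2956  0.0705] [0.4749 0.0466 0.0696] L 0.342 pitch -0.15 yaw 1.19
```

View pics/end.png

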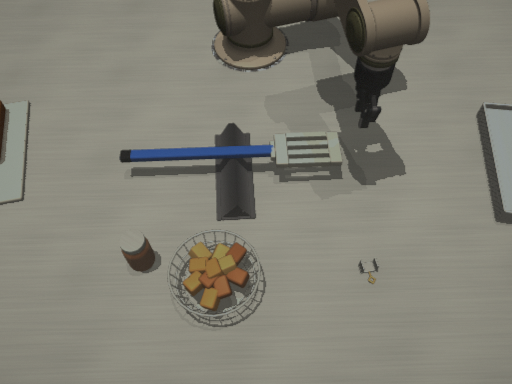

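The paddle now lies level on the ridge, with the blade at about (307,148) and the butt at (125,156). The gripper is clear at (368,120), and the basket, shaker and clip look unmoved. I'll let it settle a little longer, then hand in.

Request:
{"op": "carry_out", "data": {
  "rows": [
    {"tx":0,"ty":0,"tz":0,"yaw":0},
    {"tx":0,"ty":0,"tz":0,"yaw":0},
    {"tx":0,"ty":0,"tz":0,"yaw":0},
    {"tx":0,"ty":0,"tz":0,"yaw":0},
    {"tx":0,"ty":0,"tz":0,"yaw":0},
    {"tx":0,"ty":0,"tz":0,"yaw":0},
    {"tx":0,"ty":0,"tz":0,"yaw":0},
    {"tx":0,"ty":0,"tz":0,"yaw":0},
    {"tx":0,"ty":0,"tz":0,"yaw":0},
    {"tx":0,"ty":0,"tz":0,"yaw":0},
    {"tx":0,"ty":0,"tz":0,"yaw":0},
    {"tx":0,"ty":0,"tz":0,"yaw":0}
  ]
}}

```text
time_s: 23.8
position: [0.4621, 0.2519, 0.1689]
tool_rot: [[-0.023, 1.0, -0.008], [1.0, 0.023, 0.013], [0.013, -0.008, -1.0]]
ft_force: [0.0, 0.5, 0.7]
grip_width: 0.0424
```

Request:
{"op": "carry_out", "data": {
  "rows": [
    {"tx":0,"ty":0,"tz":0,"yaw":0},
    {"tx":0,"ty":0,"tz":0,"yaw":0},
    {"tx":0,"ty":0,"tz":0,"yaw":0},
    {"tx":0,"ty":0,"tz":0,"yaw":0},
    {"tx":0,"ty":0,"tz":0,"yaw":0},
    {"tx":0,"ty":0,"tz":0,"yaw":0},
    {"tx":0,"ty":0,"tz":0,"yaw":0},
    {"tx":0,"ty":0,"tz":0,"yaw":0},
    {"tx":0,"ty":0,"tz":0,"yaw":0},
    {"tx":0,"ty":0,"tz":0,"yaw":0},
    {"tx":0,"ty":0,"tz":0,"yaw":0},
    {"tx":0,"ty":0,"tz":0,"yaw":0}
  ]
}}

```text
time_s: 25.0
position: [0.4621, 0.2519, 0.1689]
tool_rot: [[-0.023, 1.0, -0.008], [1.0, 0.023, 0.013], [0.013, -0.008, -1.0]]
ft_force: [-0.4, 0.6, -0.5]
grip_width: 0.0427
```

```bash
python3 -c "
from h import *
for i in range(3): status()
print(env.close_job())"
```

```text
t 25.0 tcp [0.4621 0.2519 0.1689] F [-0.37  0.62 -0.5 ]
handle ends [ 0.4821 -0.2962  0.0703] [0.475  0.0453 0.0695] L 0.342 pitch -0.13 yaw 1.19
t 25.1 tcp [0.4621 0.2519 0.1689] F [-0.17  0.06 -0.39]
handle ends [ 0.4821 -0.2963  0.0703] [0.475  0.046  0.0695] L 0.342 pitch -0.13 yaw 1.19
t 25.2 tcp [0.4621 0.2519 0.1689] F [ 0.17  0.21 -0.74]
handle ends [ 0.4821 -0.2956  0.0703] [0.475  0.0454 0.0697] L 0.341 pitch -0.1 yaw 1.19
the job is handed in; nothing more can be done
None
```

The paddle is balanced on the ridge by itself, level and still, and I handed the job in at about 25 s. No verdict was reported, so this rests on my own measurements.

- **How I got there:** I pushed the blade's end with two part-open fingers, in steps of about 6 mm, and drew back after each step until the paddle swung up level. I then raised the gripper clear and let the rocking die out without touching the paddle; that took about 15 s.
- **Balance point:** it is roughly 260 mm from the blade tip, which is where the ridge now sits. I can't place it closer than the 14 mm width of the ridge plus a few millimetres of camera error.
- **Last checks:** pitch was about −0.1° with no visible motion over the last three readings. The paddle was about 1° off square to the ridge and the gripper was well clear. In the last picture the basket, shaker and clip look unmoved, but I judged that by eye.
- **Disagreements:** the mould's length came out at 264 mm against the stated 250 mm. The two camera views disagreed by 2–3 mm on the handle ends. Neither affected the result.

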